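# Uncover a shaft and hover the line sensor over it

### The arm

A 6-joint arm with a two-finger parallel gripper is mounted at the origin on the work surface. World frame = base frame: x ahead of the robot, y to its left, z up, the work surface at z = 0. Lengths are in m, angles in degrees, forces in N, time in s.
With the tool pointing down it reaches from about 0.25 to 0.725 m from the base axis. Payload 9.7 kg.
Tool frame: the origin (TCP) lies at the very end of the fingers, on their centre line; the grasp point (between the pads) lies 19 mm behind it (bot.hold_point_z is the distance from the TCP to the grasp point, in m); z points along the fingers, y is the line along which they close (so a half turn about z gives the same grasp; the last joint's range is limited). The gripper opens to 85 mm and grips with 20 to 120 N. Pads are 22 mm wide; open, the fingers measure 114 mm over their backs; the gripper's body (76 mm by 85 mm) begins 54 mm behind the grasp point. The pads swing forward as they close: fully open they stand 13 mm farther back than shut.
Start: joints at [-74.485, 4.979, 10.078, 95.1, 0, 90], TCP at [0.147, -0.53, 0.231] pointing down, gripper open.
Joint ranges: [-179.16, 179.16], [-48.56, 103.87], [-65.8, 70.77], [-126.05, 130.52], [-82.76, 87.17], [-180, 180]. Speed limits (degrees/s): [127.2, 127.2, 147.25, 180, 180, 180].

### API

Orientations are given as [roll, pitch, yaw] about the fixed x, y, z axes, in that order (R = Rz(yaw) Ry(pitch) Rx(roll)).
In Python, from workcell import bot gives the robot as it stands.
- The arm moves only by the tool play_rows, never from a script. Its argument "targets" is a list of rows, each an object with "grip": the closure in counts, from 0 (fully open) to 255 (shut); "linear": the shift along the world's x, y, z in cm, a list of three; "delta_rot": the turn, a rotation vector about the world's x, y, z in rad, a list of three. A call has 1 to 10 rows; each row is the pose to reach, as a shift and turn from the pose commanded when the call began; what a row does not reach only later rows make up. A row lasts 1/10 s, in which the tool goes at most 50 mm and 8.59 degrees, less where a joint would pass 70% of its speed; a pose out of reach is approached as far as the arm can. A call with a gripper value outside its range is refused whole. The fingers move at their own pace and stop on an object; "force" is the grip in N (left out, the last holds). Time passes only in rows, so rows that repeat a pose let the fingers close. It gives the time, the measured TCP pose, the force, the opening and the grip force at its end, in the units of the state.
- bot.get_obs(): the state, without advancing time (a new reading comes with each control period).
- bot.camera(name): name is "scene" or "top"; returns a dict with "color" (480x640x3 uint8, red, green, blue), "range_z" (480x640 float32, m along the optical axis (not along the pixel's ray), 0 where there is no reading), "fov_y" (degrees; the focal length in pixels is half the picture's height over the tangent of half this angle, whatever the lens; pixels are square), "cx", "cy" (the principal point, pixels), "world_to_cam" (4x4, takes a point from world to camera coordinates). Camera axes: x right, y up, looking along -z (the intrinsics and any distortion apply to the point x, -y, -z); pixel columns grow to the right and rows downward; lengths in m; the calibration is good to about 2 mm. A picture is of the moment at which its call begins.
- bot.job_done(): hands the job in; it is judged then, once.
Trained networks look in a picture, given as the dict that the camera call returned (one of the last four; its "shot" number tells which), for a name from the list of things; names that differ only in an ending like _2 or _b are one class to them, and where a whole thing is asked for, a point or a joint stands for the part that bears it (a point fixed in the world has none). Each returns a list of dicts, best first, with "conf" (0 to 1); they miss things now and then, are a little off and sometimes report something else, mostly with a low value. They report only what shows in the picture. A call takes as long as a camera call. They do not tell look-alikes from the thing itself.
- bot.search_frame(picture, target): "box" ([left, top, right, bottom] in pixels, round what is visible of it).
- bot.trace(picture, target): "pixels" (480x640 bool, what is visible of it) and "box" ([left, top, right, bottom] in pixels, round what is visible of it).
- bot.pinpoint(picture, target): "pixel" ([column, row] in pixels: a listed point, or the origin of a listed thing).
The state is a dict: "time": time; "q": joint angles; "qd": joint speeds; "joint_efforts": joint torques, N m; "ee_pos": TCP position; "tcp_rot": TCP orientation; "wrist_force": force on the tool from outside, world axes, zero at the start; "torque": the same for the moment, N m; "opening": finger opening in m; "grasp_force": force on a finger pad.
Only numpy, scipy, OpenCV 4.12 (cv2) and the standard library are available. Lean on these libraries where they do the work, as an engineer would, in place of code of your own. Each camera call takes 0.05 s, during which the arm holds its last target. There are 200 camera calls.

### The job

Lift the blue dust cover off the steel shaft on the inspection stage and stand it, right way up, in the middle of the yellow mat. Then take the white laser line sensor from its rest, carry it over the rack or case that stands in the way, and finish with the gripper still holding it, upright and still, its underside about 10 mm above the top of the shaft, centred over the shaft with its long side along it: do not put it down or let go. The sensor must never touch the shaft, and the shaft, the rack, the case and everything else lying about stay where they are.

Things in the scene. Friction and masses are not known exactly. Their poses are not given: they have to be found in the camera images.
- cover: Blue plastic dust cover: an upside-down box open below, 110 (x) by 74 (y) mm outside, 46 mm high, walls and roof 4 mm, about 0.12 kg. On the middle of its roof stands a white ridge handle 50 mm long along x, 14 mm thick in y, 34 mm high, so its top is 80 mm above the rim. Origin: centre of the lower rim's plane; z up. At the start it stands on the stage, over the shaft with 13 mm or more of free space inside all around and 18 mm or more above.
- mat: Yellow mat with a black edge, fixed to the table, 150 (x) by 130 (y) mm, 3 mm thick: the cover's place. Origin: centre of its underside, on the table. It lies at the robot's left or right, the sensor's rest on the other side.
- sensor: White wireless laser line sensor, an upright block 60 (x, long side) by 30 (y) mm, 78 mm high, blue band round the top 14 mm, red window strip along x in its underside, about 0.22 kg. Origin: centre of its underside; z up. Grip it across the 30 mm, on its upper half.
- rest: Sensor rest fixed to the table: black base 100 by 70 mm, 12 mm high, on which the sensor stands inside a low orange frame 8 mm high (3 mm play all round). Origin: centre of its underside; x along the sensor's long side.
- stage: Black inspection stage fixed to the table, 160 by 160 mm, 45 mm high, with a flat flush 126 mm glass insert; a micrometer head sticks out 65 mm from its +x side and a short knob from its -y side, both below the top. Origin: centre of its underside.
- shaft: Loose steel shaft with brass ends in a dark vee block, one piece of about 0.2 kg, standing on the glass near the stage's middle, hidden under the cover at the start. Shaft 68 mm long along x, 12 mm diameter; block 34 by 30 mm. Origin: underside of the block, centre; z up. The shaft's highest line is 24 mm above it (69 mm above the table).
- shaft_top (a point): Point on top of the shaft at the middle of its length, 24 mm above the glass; the sensor's underside must hover about 10 mm above this point. x along the shaft, z up.
- pin_rack: Wooden block 140 (x) by 36 (y) by 40 mm with seven upright steel gauge pins, 90 mm high in all, loose, 0.9 kg; stands between the stage and one of the side places. Origin: centre of its underside.
- block_case: Closed dark wooden case 140 (x) by 36 (y) by 90 mm high, loose, 0.9 kg; stands between the stage and the other side place. Origin: centre of its underside.
- ring_gauge: Small steel ring gauge, 30 mm diameter, 10 mm high, lying on a corner of the stage; bystander. Origin: centre of its underside.
- cleaner: White bottle with a blue label, 48 mm diameter, 120 mm high, beyond the stage; bystander. Origin: centre of its underside.
- caliper: Steel caliper lying flat, 200 mm long, beyond the stage; bystander. Origin: under the middle of its beam.
- brush: Small brush lying at the robot's far right; bystander. Origin: underside, about its middle.
- oil_jar: Amber jar with a black lid, 56 mm diameter, 70 mm high, at the robot's far left; bystander. Origin: centre of its underside.
Mind the look-alikes: they are no part of the job. Leave any purple look-alike of the sensor alone.

How it is judged:
By the outcome, as a careful person would: the job done as asked, in the order asked, and still so for the second after the job is handed in, while the arm keeps its last pose, push and grip.
It also fails if it takes over 64 s, if anything falls off the work surface, if the arm or the gripper's body presses on something with over 40 N, if the wrist force passes 120 N, or if a joint passes its speed limit or range.

## Working session

There is one attempt and no reset: what is moved stays moved. The work goes in short steps, Python scripts to look and compute and a tool call to move; the robot and the scene stay as the last step left them, time stands still between calls to the robot, and variables do not carry over. Pictures are saved under pics/ and viewed, at most 10 in all, crops included, and the job is handed in when it is done.

Besides the shell and the picture viewer there is one more tool, called after "Request:" as name([rows], argument=value, ...), one row to a line, values as JSON. play_rows: Moves the arm, as the interface text tells. Its arguments: {"type":"object","properties":{"targets":{"type":"array","items":{"type":"object","properties":{"grip":{"type":"number"},"linear":{"type":"array","items":{"type":"number"}},"delta_rot":{"type":"array","items":{"type":"number"}}}}},"force":{"type":"number"}},"required":["targets"]}

```bash
mkdir -p pics; ls
cat > h.py <<'E'
import numpy as np, cv2
from workcell import bot
def world(p, us, vs, z=None):
    f=240/np.tan(np.radians(p["fov_y"])/2)
    T=np.linalg.inv(p["world_to_cam"])
    us=np.atleast_1d(us).astype(float); vs=np.atleast_1d(vs).astype(float)
    d=np.stack([(us-p["cx"])/f,-(vs-p["cy"])/f,-np.ones_like(us)],1)
    if z is None:
        r=p["range_z"][vs.round().astype(int),us.round().astype(int)]
        return (d*r[:,None])@T[:3,:3].T+T[:3,3]
    w=d@T[:3,:3].T
    return T[:3,3]+w*((z-T[2,3])/w[:,2])[:,None]
def save(p,n,box=None,s=1):
    im=p["color"][:,:,::-1]
    if box: im=im[box[1]:box[3],box[0]:box[2]]
    cv2.imwrite("pics/"+n,cv2.resize(im,None,fx=s,fy=s,interpolation=cv2.INTER_CUBIC))
E
python3 - <<'E'
from h import *
o=bot.get_obs(); print({k:np.round(v,3) for k,v in o.items()})
for n in ("scene","top"):
    p=bot.camera(n); save(p,n+"0.png"); print(n,[(k,p[k]) for k in p if k not in("color","range_z","world_to_cam")]); print(np.round(np.linalg.inv(p["world_to_cam"]),3))
    for t in ["cover","mat","sensor","rest","stage","pin_rack","block_case"]:
        print(t,[(np.round(d["box"]).tolist(),round(d["conf"],2)) for d in bot.search_frame(p,t)][:4])
E
```

```text
pics
{'time': np.float64(0.0), 'q': array([-74.483,   5.011,  10.033,  95.1  ,  -0.   ,  89.998]), 'qd': array([ 0.041,  0.015, -0.017, -0.051, -0.042, -0.033]), 'joint_efforts': array([ 2.0000e-03, -5.2038e+01,  4.6481e+01,  1.6000e-02,  0.0000e+00,
        0.0000e+00]), 'ee_pos': array([ 0.147, -0.53 ,  0.231]), 'tcp_rot': array([-179.922,    0.   ,   15.519]), 'wrist_force': array([0.432, 0.221, 0.653]), 'torque': array([ 0.003,  0.006, -0.002]), 'grasp_force': np.float64(0.0), 'opening': np.float64(0.085)}
scene [('fov_y', 54.36088257293662), ('cx', 316.6486303835708), ('cy', 236.43208091544562), ('shot', 1)]
[[ 0.006 -0.528  0.849  1.642]
 [ 1.    -0.014 -0.016  0.036]
 [ 0.021  0.849  0.528  0.722]
 [ 0.     0.     0.     1.   ]]
cover [([262.0, 205.0, 300.0, 247.0], 0.78)]
mat [([137.0, 222.0, 196.0, 256.0], 0.71)]
sensor [([433.0, 197.0, 458.0, 228.0], 0.88), ([440.0, 217.0, 462.0, 247.0], 0.86), ([399.0, 230.0, 430.0, 261.0], 0.78), ([400.0, 201.0, 419.0, 232.0], 0.67)]
rest [([214.0, 202.0, 237.0, 257.0], 0.32)]
stage [([258.0, 224.0, 317.0, 277.0], 0.64), ([133.0, 225.0, 2
[... 158 characters left out ...]
x', 322.02167462095576), ('cy', 239.58726535484337), ('shot', 2)]
[[ 0.018  0.992 -0.122  0.444]
 [-1.     0.017 -0.013  0.034]
 [-0.011  0.122  0.992  1.203]
 [ 0.     0.     0.     1.   ]]
cover [([339.0, 222.0, 386.0, 282.0], 0.87)]
mat [([483.0, 243.0, 556.0, 320.0], 0.82)]
sensor [([111.0, 263.0, 154.0, 288.0], 0.84), ([106.0, 312.0, 148.0, 334.0], 0.82), ([169.0, 293.0, 198.0, 321.0], 0.76), ([169.0, 229.0, 209.0, 248.0], 0.67)]
rest [([168.0, 282.0, 211.0, 335.0], 0.66)]
stage [([322.0, 181.0, 406.0, 287.0], 0.87)]
pin_rack [([242.0, 244.0, 265.0, 312.0], 0.81)]
block_case [([323.0, 268.0, 336.0, 284.0], 0.73), ([430.0, 241.0, 460.0, 310.0], 0.6), ([419.0, 105.0, 446.0, 198.0], 0.18)]
```

View pics/top0.png

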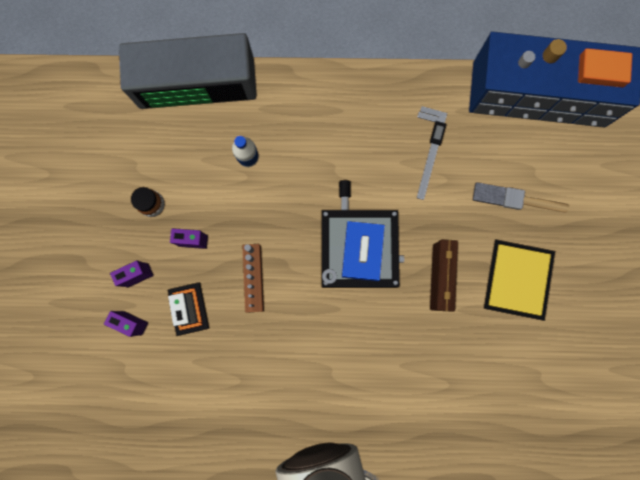

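View pics/scene0.png

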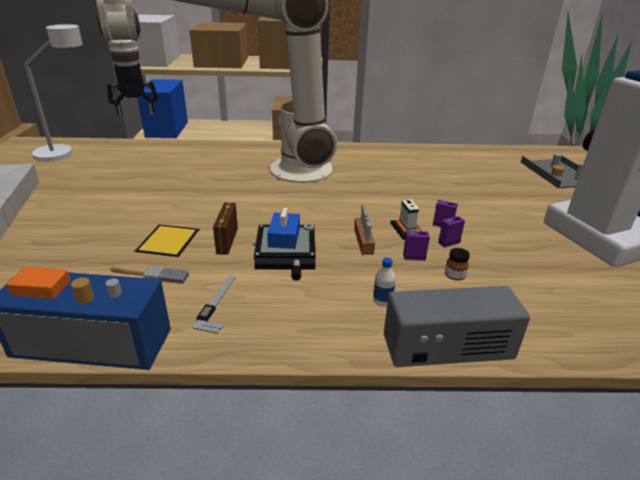

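The top view shows the cover at about (363,249), its white handle at (364,248) and the mat at (520,280).
- **Sensor candidates:** the white one in the orange frame at (179,309), and purple ones at (187,237), (130,272) and (124,323). I choose the white one in the rest.
- **In the way:** the pin rack at (253,278) and the case at (445,275).

Next I'll measure and check a crop.

```bash
cat >> h.py <<'E'
def cloud(p):
    v,u=np.mgrid[0:480,0:640]; return world(p,u.ravel(),v.ravel()).reshape(480,640,3)
def rect(p,W,m,name):
    n,l,s,c=cv2.connectedComponentsWithStats(m.astype(np.uint8)); i=1+np.argmax(s[1:,4]); m=l==i
    q=W[m]; r=cv2.minAreaRect(q[:,:2].astype(np.float32))
    b=cv2.boxPoints(r); e=b[1]-b[0]; g=b[2]-b[1]; L=e if np.hypot(*e)>np.hypot(*g) else g
    a=np.degrees(np.arctan2(L[1],L[0])); a=(a+90)%180-90
    print(name,"n",m.sum(),"ctr",np.round(r[0],4),"size",np.round(sorted(r[1]),4),"yaw %.1f"%a,"z %.4f"%np.median(q[:,2]),"mean",np.round(q[:,:2].mean(0),4))
    return m
def within(S,b):
    m=np.zeros((480,640),bool); m[b[1]:b[3],b[0]:b[2]]=1; return m&S
E
python3 - <<'E'
from h import *
p=bot.camera("top"); W=cloud(p); z=W[...,2]; c=p["color"].astype(int); R,G,B=c[...,0],c[...,1],c[...,2]
save(p,"crop1.png",[90,210,420,340],2.4)
rect(p,W,within((B>R+50)&(z>.08)&(z<.1),[320,200,410,300]),"roof")
rect(p,W,within((z>.112),[330,210,400,290]),"handle")
rect(p,W,within((z>.08),[165,280,215,340]),"sensor top")
rect(p,W,within((z>.006),[165,280,215,340]),"rest all")
rect(p,W,within((z>.08),[420,230,470,320]),"case top")
rect(p,W,within((z>.03),[235,235,275,320]),"rack")
rect(p,W,within((z>.075),[235,235,275,320]),"pins")
rect(p,W,within((z>.035)&(z<.05),[315,200,410,295]),"stage")
rect(p,W,within((R>150)&(B<110)&(G>130),[475,235,560,325]),"mat yellow")
E
```

```text
roof n 1873 ctr [ 0.5617 -0.0332] size [0.0738 0.1102] yaw -4.8 z 0.0911 mean [ 0.5609 -0.0329]
handle n 195 ctr [ 0.5109 -0.011 ] size [0.0271 0.1588] yaw -24.0 z 0.1248 mean [ 0.5601 -0.0327]
sensor top n 510 ctr [0.4561 0.1907] size [0.0615 0.3089] yaw -83.2 z 0.0897 mean [0.4399 0.3233]
rest all n 1641 ctr [0.4639 0.2045] size [0.1045 0.3278] yaw -79.0 z 0.0208 mean [0.4406 0.3173]
case top n 1358 ctr [ 0.5155 -0.0931] size [0.1397 0.2555] yaw -89.2 z 0.0900 mean [ 0.5152 -0.1966]
rack n 1225 ctr [0.5095 0.1235] size [0.1397 0.1731] yaw -87.2 z 0.0407 mean [0.5052 0.1885]
pins n 42 ctr [0.5027 0.1185] size [0.0126 0.2061] yaw 51.8 z 0.0897 mean [0.56   0.1911]
stage n 3573 ctr [ 0.5727 -0.0301] size [0.1586 0.1606] yaw 1.0 z 0.0453 mean [ 0.576  -0.0289]
mat yellow n 3229 ctr [ 0.515  -0.1989] size [0.1437 0.4647] yaw 89.8 z 0.0033 mean [ 0.5137 -0.365 ]
```

View pics/crop1.png

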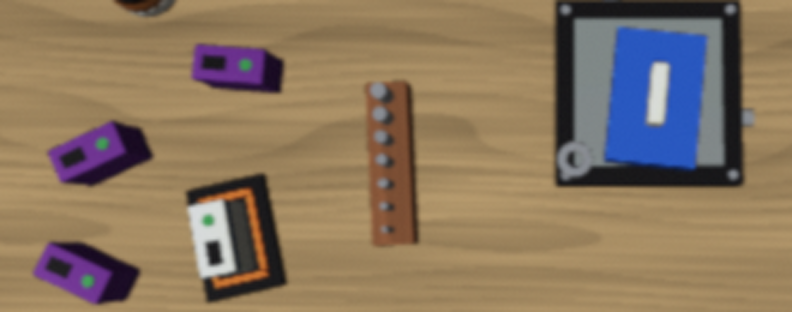

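The crop confirms it: the white sensor (green dot at crop (208,220)) stands in the orange frame, with purple look-alikes around it. Some pixels without a depth reading polluted the rectangles, so I'll redo those.

Run:
```python
from h import *
p=bot.camera("top"); W=cloud(p); z=W[...,2]; c=p["color"].astype(int); R,G,B=c[...,0],c[...,1],c[...,2]
ok=p["range_z"]>0
def f(m,b,n): rect(p,W,within(m&ok,b),n)
f((z>.112)&(z<.14),[330,210,400,290],"handle")
f((z>.08)&(z<.1),[165,280,215,340],"sensor top")
f((z>.006)&(z<.1),[165,280,215,340],"rest all")
f((z>.08)&(z<.1),[420,230,470,320],"case top")
f((z>.036)&(z<.1),[235,235,275,320],"rack")
f((z>-.003)&(z<.01)&(R>150)&(B<110)&(G>130)&(R-B>100),[475,235,560,325],"mat yellow")
```

```text
handle n 196 ctr [ 0.561  -0.0334] size [0.0142 0.0489] yaw -4.9 z 0.1241 mean [ 0.5607 -0.033 ]
sensor top n 506 ctr [0.4399 0.3264] size [0.0306 0.0603] yaw 12.8 z 0.0899 mean [0.4398 0.3257]
rest all n 1626 ctr [0.4409 0.327 ] size [0.0715 0.1004] yaw 13.6 z 0.0205 mean [0.4404 0.319 ]
case top n 1355 ctr [ 0.5164 -0.1991] size [0.0373 0.1404] yaw -2.9 z 0.0900 mean [ 0.5156 -0.1979]
rack n 1164 ctr [0.5067 0.1908] size [0.0362 0.1399] yaw 4.3 z 0.0408 mean [0.5054 0.1897]
mat yellow n 3191 ctr [ 0.5145 -0.3672] size [0.1113 0.1303] yaw -10.5 z 0.0033 mean [ 0.5141 -0.367 ]
```

Request:
play_rows([
  {"grip": 0,"linear": [20,24,0],"delta_rot": [0,0,-0.17]},
  {"grip": 0,"linear": [20,24,0],"delta_rot": [0,0,-0.17]},
  {"grip": 0,"linear": [20,24,0],"delta_rot": [0,0,-0.17]},
  {"grip": 0,"linear": [20,24,0],"delta_rot": [0,0,-0.17]},
  {"grip": 0,"linear": [41.4,49.7,-3],"delta_rot": [0,0,-0.356]},
  {"grip": 0,"linear": [41.4,49.7,-3],"delta_rot": [0,0,-0.356]},
  {"grip": 0,"linear": [41.4,49.7,-3],"delta_rot": [0,0,-0.356]},
  {"grip": 0,"linear": [41.4,49.7,-3],"delta_rot": [0,0,-0.356]},
  {"grip": 0,"linear": [41.4,49.7,-3],"delta_rot": [0,0,-0.356]},
  {"grip": 0,"linear": [41.4,49.7,-3],"delta_rot": [0,0,-0.356]},
], force=40)

```text
time: 1.9
ee_pos: [0.4622, -0.1513, 0.2119]
tcp_rot: [180.0, -0.0, -4.9]
wrist_force: [1.5, -1.7, -0.7]
opening: 0.0856
grasp_force: 0.0
```

Request:
play_rows([
  {"grip": 0,"linear": [4,4.8,0]},
  {"grip": 0,"linear": [7,8.4,0]},
  {"grip": 0,"linear": [9,10.8,0]},
  {"grip": 0,"linear": [9.5,11.4,0]},
  {"grip": 0,"linear": [9.5,11.4,0]},
  {"grip": 0,"linear": [9.5,11.4,0]},
])

```text
validation failed for argument at $.ta...
```

Rows need every field.

Request:
play_rows([
  {"grip": 0,"linear": [4,4.8,0],"delta_rot": [0,0,0]},
  {"grip": 0,"linear": [7,8.4,0],"delta_rot": [0,0,0]},
  {"grip": 0,"linear": [9,10.8,0],"delta_rot": [0,0,0]},
  {"grip": 0,"linear": [9.5,11.4,0],"delta_rot": [0,0,0]},
  {"grip": 0,"linear": [9.5,11.4,0],"delta_rot": [0,0,0]},
  {"grip": 0,"linear": [9.5,11.4,0],"delta_rot": [0,0,0]},
])

```text
time: 2.5
ee_pos: [0.5554, -0.0441, 0.2118]
tcp_rot: [-179.8, 0.0, -4.6]
wrist_force: [-0.1, 0.0, -0.4]
opening: 0.0853
grasp_force: 0.0
```

Request:
play_rows([
  {"grip": 0,"linear": [0.55,1.1,0],"delta_rot": [0,0,0]},
  {"grip": 0,"linear": [0.55,1.1,-3],"delta_rot": [0,0,0]},
  {"grip": 0,"linear": [0.55,1.1,-6],"delta_rot": [0,0,0]},
  {"grip": 0,"linear": [0.55,1.1,-8.5],"delta_rot": [0,0,0]},
  {"grip": 0,"linear": [0.55,1.1,-10],"delta_rot": [0,0,0]},
  {"grip": 0,"linear": [0.55,1.1,-11],"delta_rot": [0,0,0]},
  {"grip": 0,"linear": [0.55,1.1,-11.4],"delta_rot": [0,0,0]},
  {"grip": 0,"linear": [0.55,1.1,-11.4],"delta_rot": [0,0,0]},
  {"grip": 0,"linear": [0.55,1.1,-11.4],"delta_rot": [0,0,0]},
])

```text
time: 3.4
ee_pos: [0.5615, -0.0379, 0.0989]
tcp_rot: [-179.6, -0.1, -4.0]
wrist_force: [-0.5, -0.4, -0.0]
opening: 0.0857
grasp_force: 0.0
```

Request:
play_rows([
  {"grip": 130,"linear": [0,0,0],"delta_rot": [0,0,0]},
  {"grip": 180,"linear": [0,0,0],"delta_rot": [0,0,0]},
  {"grip": 220,"linear": [0,0,0],"delta_rot": [0,0,0]},
  {"grip": 255,"linear": [0,0,0],"delta_rot": [0,0,0]},
  {"grip": 255,"linear": [0,0,0],"delta_rot": [0,0,0]},
  {"grip": 255,"linear": [0,0,0],"delta_rot": [0,0,0]},
  {"grip": 255,"linear": [0,0,0],"delta_rot": [0,0,0]},
], force=40)

```text
time: 4.1
ee_pos: [0.5611, -0.0378, 0.098]
tcp_rot: [-179.6, -0.0, -4.0]
wrist_force: [-0.8, 0.2, 3.8]
opening: 0.0134
grasp_force: 39.5
```

Request:
play_rows([
  {"grip": 255,"linear": [0,0,0.5],"delta_rot": [0,0,0]},
  {"grip": 255,"linear": [0,0,1.5],"delta_rot": [0,0,0]},
  {"grip": 255,"linear": [0,0,3],"delta_rot": [0,0,0]},
  {"grip": 255,"linear": [0,0,5],"delta_rot": [0,0,0]},
  {"grip": 255,"linear": [0,0,7],"delta_rot": [0,0,0]},
  {"grip": 255,"linear": [0,0,8.5],"delta_rot": [0,0,0]},
  {"grip": 255,"linear": [0,0,9.5],"delta_rot": [0,0,0]},
  {"grip": 255,"linear": [0,0,10],"delta_rot": [0,0,0]},
  {"grip": 255,"linear": [0,0,10],"delta_rot": [0,0,0]},
])

```text
time: 5.0
ee_pos: [0.5612, -0.0378, 0.1984]
tcp_rot: [-179.6, -0.1, -4.0]
wrist_force: [0.2, 0.8, -1.0]
opening: 0.0133
grasp_force: 39.0
```

Run:
```python
from h import *
p=bot.camera("scene"); save(p,"lift.png",[200,100,440,290],2.5)
p=bot.camera("top"); save(p,"lift_top.png",[300,160,480,310],4)
print(bot.get_obs()["ee_pos"],bot.get_obs()["wrist_force"])
```

```text
[ 0.56076884 -0.03780179  0.19717215] [ 0.43737516  0.59728732 -0.65365371]
```

View pics/lift.png

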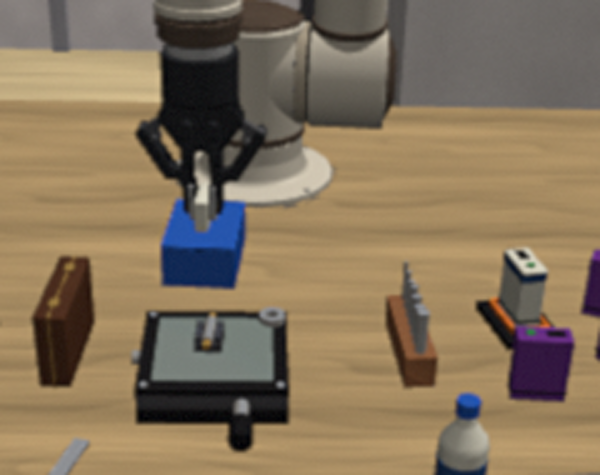

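The cover is up and level in the gripper (crop (203,245)), and the shaft stands on the glass at crop (208,330). Now over the case to the mat.

Request:
play_rows([
  {"grip": 255,"linear": [-0.3,-2,0],"delta_rot": [0,0,0]},
  {"grip": 255,"linear": [-0.8,-5.5,0],"delta_rot": [0,0,-0.02]},
  {"grip": 255,"linear": [-1.3,-9.5,0],"delta_rot": [0,0,-0.04]},
  {"grip": 255,"linear": [-1.9,-13.5,0],"delta_rot": [0,0,-0.06]},
  {"grip": 255,"linear": [-2.5,-17.5,0],"delta_rot": [0,0,-0.08]},
  {"grip": 255,"linear": [-3.1,-21.5,0],"delta_rot": [0,0,-0.1]},
  {"grip": 255,"linear": [-3.6,-25.5,0],"delta_rot": [0,0,-0.113]},
  {"grip": 255,"linear": [-4.1,-29,0],"delta_rot": [0,0,-0.113]},
  {"grip": 255,"linear": [-4.5,-31.8,0],"delta_rot": [0,0,-0.113]},
  {"grip": 255,"linear": [-4.65,-32.9,0],"delta_rot": [0,0,-0.113]},
])

```text
time: 6.1
ee_pos: [0.5134, -0.369, 0.1962]
tcp_rot: [-179.6, 0.1, -10.6]
wrist_force: [-0.1, 0.2, -1.3]
opening: 0.0129
grasp_force: 39.2
```

Request:
play_rows([
  {"grip": 255,"linear": [0,0,-2],"delta_rot": [0,0,0]},
  {"grip": 255,"linear": [0,0,-4],"delta_rot": [0,0,0]},
  {"grip": 255,"linear": [0,0,-7],"delta_rot": [0,0,0]},
  {"grip": 255,"linear": [0,0,-9],"delta_rot": [0,0,0]},
  {"grip": 255,"linear": [0,0,-10],"delta_rot": [0,0,0]},
  {"grip": 255,"linear": [0,0,-10],"delta_rot": [0,0,0]},
  {"grip": 255,"linear": [0,0,-10],"delta_rot": [0,0,0]},
])

```text
time: 6.8
ee_pos: [0.5148, -0.3667, 0.0986]
tcp_rot: [-179.6, -0.0, -10.5]
wrist_force: [-0.1, -0.5, -0.4]
opening: 0.0131
grasp_force: 39.2
```

Run:
```python
from h import *
p=bot.camera("top"); W=cloud(p); z=W[...,2]; c=p["color"].astype(int); R,G,B=c[...,0],c[...,1],c[...,2]
ok=p["range_z"]>0
save(p,"mat1.png",[400,190,600,340],4)
o=bot.get_obs(); print(o["ee_pos"],o["tcp_rot"])
m=rect(p,W,within((B>R+50)&ok&(z>.03)&(z<.16),[430,190,600,340]),"blue")
q=W[m]; zz=np.percentile(q[:,2],[5,50,95]); print(zz)
rect(p,W,m&(abs(z-zz[1])<.006),"roof")
# shaft on stage
rect(p,W,within(ok&(z>.059)&(z<.075),[330,200,395,280]),"shaft")
rect(p,W,within(ok&(z>.049)&(z<.075),[335,205,395,275]),"shaft+block")
```

```text
[ 0.5149886  -0.36695217  0.09911519] [-1.79624706e+02 -8.70272766e-02 -1.04724843e+01]
blue n 1617 ctr [ 0.5158 -0.3648] size [0.0744 0.1106] yaw -10.3 z 0.0910 mean [ 0.5102 -0.353 ]
[0.06209537 0.09097716 0.09498188]
roof n 1300 ctr [ 0.5158 -0.3651] size [0.0741 0.1104] yaw -10.6 z 0.0916 mean [ 0.5086 -0.3579]
shaft n 317 ctr [ 0.5643 -0.0345] size [0.0294 0.0658] yaw -3.8 z 0.0667 mean [ 0.5641 -0.0346]
shaft+block n 338 ctr [ 0.5629 -0.035 ] size [0.0312 0.0676] yaw 2.4 z 0.0663 mean [ 0.5634 -0.0344]
```

View pics/mat1.png

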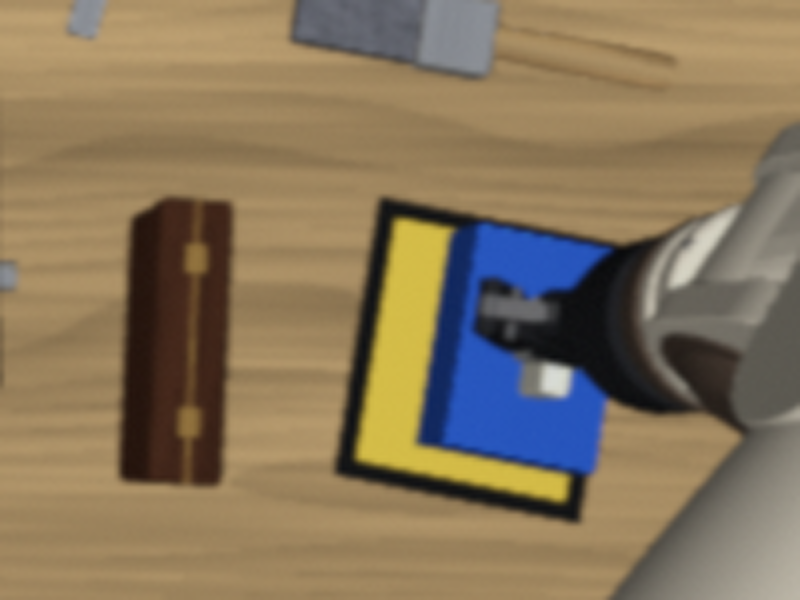

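The cover hangs over the mat at (0.516,-0.365), aligned with it and almost centred. I'll lower it.

Request:
play_rows([
  {"grip": 255,"linear": [-0.1,-0.2,-1],"delta_rot": [0,0,0]},
  {"grip": 255,"linear": [-0.1,-0.2,-2.2],"delta_rot": [0,0,0]},
  {"grip": 255,"linear": [-0.1,-0.2,-3.2],"delta_rot": [0,0,0]},
  {"grip": 255,"linear": [-0.1,-0.2,-3.7],"delta_rot": [0,0,0]},
  {"grip": 255,"linear": [-0.1,-0.2,-4.0],"delta_rot": [0,0,0]},
  {"grip": 255,"linear": [-0.1,-0.2,-4.1],"delta_rot": [0,0,0]},
  {"grip": 255,"linear": [-0.1,-0.2,-4.2],"delta_rot": [0,0,0]},
  {"grip": 255,"linear": [-0.1,-0.2,-4.2],"delta_rot": [0,0,0]},
])

```text
time: 7.65
ee_pos: [0.5136, -0.3689, 0.0562]
tcp_rot: [-179.6, -0.0, -10.5]
wrist_force: [0.1, 0.3, -1.0]
opening: 0.0133
grasp_force: 39.2
```

Request:
play_rows([
  {"grip": 255,"linear": [0,0,-0.1],"delta_rot": [0,0,0]},
  {"grip": 255,"linear": [0,0,-0.1],"delta_rot": [0,0,0]},
  {"grip": 255,"linear": [0,0,-0.15],"delta_rot": [0,0,0]},
  {"grip": 255,"linear": [0,0,-0.15],"delta_rot": [0,0,0]},
])

```text
time: 8.05
ee_pos: [0.5138, -0.3689, 0.056]
tcp_rot: [-179.6, -0.1, -10.5]
wrist_force: [-2.8, 3.7, 8.3]
opening: 0.0133
grasp_force: 40.6
```

Request:
play_rows([
  {"grip": 200,"linear": [0,0,0.1],"delta_rot": [0,0,0]},
  {"grip": 120,"linear": [0,0,0.1],"delta_rot": [0,0,0]},
  {"grip": 60,"linear": [0,0,0.1],"delta_rot": [0,0,0]},
  {"grip": 0,"linear": [0,0,0.1],"delta_rot": [0,0,0]},
  {"grip": 0,"linear": [0,0,0.1],"delta_rot": [0,0,0]},
  {"grip": 0,"linear": [0,0,2],"delta_rot": [0,0,0]},
  {"grip": 0,"linear": [0,0,6],"delta_rot": [0,0,0]},
  {"grip": 0,"linear": [0,0,10],"delta_rot": [0,0,0]},
  {"grip": 0,"linear": [0,0,14],"delta_rot": [0,0,0]},
  {"grip": 0,"linear": [0,0,14],"delta_rot": [0,0,0]},
])

```text
time: 9.05
ee_pos: [0.5149, -0.3699, 0.2007]
tcp_rot: [-179.8, -0.5, -10.5]
wrist_force: [1.3, -0.1, 0.9]
opening: 0.0851
grasp_force: 0.0
```

Request:
play_rows([
  {"grip": 0,"linear": [-0.5,4,0],"delta_rot": [0,0,0.03]},
  {"grip": 0,"linear": [-1,8.5,0],"delta_rot": [0,0,0.06]},
  {"grip": 0,"linear": [-1.5,13.5,0],"delta_rot": [0,0,0.09]},
  {"grip": 0,"linear": [-2,18,0],"delta_rot": [0,0,0.12]},
  {"grip": 0,"linear": [-2.5,22.5,0],"delta_rot": [0,0,0.15]},
  {"grip": 0,"linear": [-3,27,0],"delta_rot": [0,0,0.18]},
  {"grip": 0,"linear": [-3.5,31.5,0],"delta_rot": [0,0,0.21]},
  {"grip": 0,"linear": [-4,36,0],"delta_rot": [0,0,0.24]},
  {"grip": 0,"linear": [-4.5,40.5,0],"delta_rot": [0,0,0.27]},
  {"grip": 0,"linear": [-5,45,0],"delta_rot": [0,0,0.3]},
])

```text
time: 10.05
ee_pos: [0.4645, 0.0702, 0.1941]
tcp_rot: [-179.0, -0.0, 8.0]
wrist_force: [0.7, 0.0, -0.3]
opening: 0.0856
grasp_force: 0.0
```

Request:
play_rows([
  {"grip": 0,"linear": [-0.5,4.5,0],"delta_rot": [0,0,0.03]},
  {"grip": 0,"linear": [-1,9,0],"delta_rot": [0,0,0.06]},
  {"grip": 0,"linear": [-1.5,13.5,0],"delta_rot": [0,0,0.09]},
  {"grip": 0,"linear": [-2,18,0],"delta_rot": [0,0,0.11]},
  {"grip": 0,"linear": [-2.3,21.5,0],"delta_rot": [0,0,0.11]},
  {"grip": 0,"linear": [-2.5,24,0],"delta_rot": [0,0,0.11]},
  {"grip": 0,"linear": [-2.5,24.5,0],"delta_rot": [0,0,0.11]},
  {"grip": 0,"linear": [-2.5,24.5,0],"delta_rot": [0,0,0.11]},
])

```text
time: 10.85
ee_pos: [0.4802, 0.1718, 0.1941]
tcp_rot: [-176.9, 0.1, 18.0]
wrist_force: [-0.4, -0.5, 0.7]
opening: 0.0859
grasp_force: 0.0
```

Run:
```python
from h import *
p=bot.camera("top"); W=cloud(p); z=W[...,2]; c=p["color"].astype(int); R,G,B=c[...,0],c[...,1],c[...,2]
ok=p["range_z"]>0
save(p,"all2.png")
save(p,"shaft.png",[310,170,420,300],4.5)
o=bot.get_obs(); print(o["ee_pos"],o["tcp_rot"],o["q"])
rect(p,W,within(ok&(z>.04)&(z<.055)&(B>R+50),[470,235,570,330]),"roof")
rect(p,W,within(ok&(z>.064)&(z<.075),[330,200,395,280]),"shaft")
rect(p,W,within(ok&(z>.049)&(z<.075),[340,205,392,270]),"shaft+block")
rect(p,W,within((z>.08)&(z<.1)&ok,[165,280,215,340]),"sensor top")
```

```text
[0.48037258 0.17189263 0.19409846] [-1.76900789e+02  8.55975065e-02  1.80141324e+01] [ 17.95822677  -1.04290623  -0.28594896  90.8455817    3.09912633
 179.94401253]
roof n 1721 ctr [ 0.5142 -0.3678] size [0.076  0.1092] yaw -10.8 z 0.0489 mean [ 0.5134 -0.3652]
shaft n 267 ctr [ 0.564  -0.0349] size [0.0287 0.0653] yaw -3.7 z 0.0669 mean [ 0.5636 -0.0349]
shaft+block n 340 ctr [ 0.5643 -0.0363] size [0.0326 0.0659] yaw -1.4 z 0.0662 mean [ 0.5642 -0.0346]Traceback (most recent call last):
  File "<stdin>", line 10, in <module>
  File "h.py", line 20, in rect
    n,l,s,c=cv2.connectedComponentsWithStats(m.astype(np.uint8)); i=1+np.argmax(s[1:,4]); m=l==i
                                                                      ~~~~~~~~~^^^^^^^^^
    return _wrapfunc(a, 'argmax', axis=axis, out=out, **kwds)
    return bound(*args, **kwds)
ValueError: attempt to get argmax of an empty sequence
```

View pics/shaft.png

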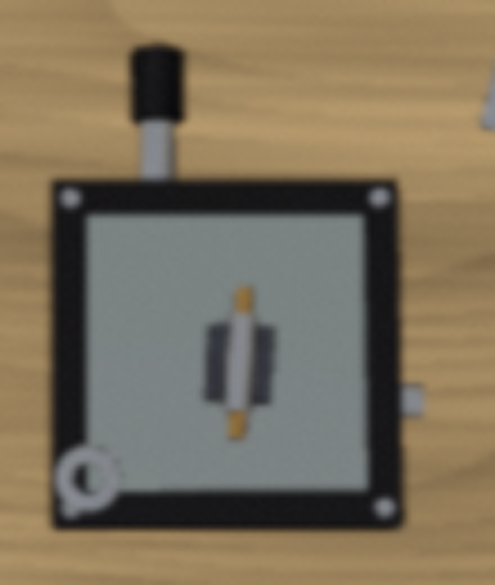

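View pics/all2.png

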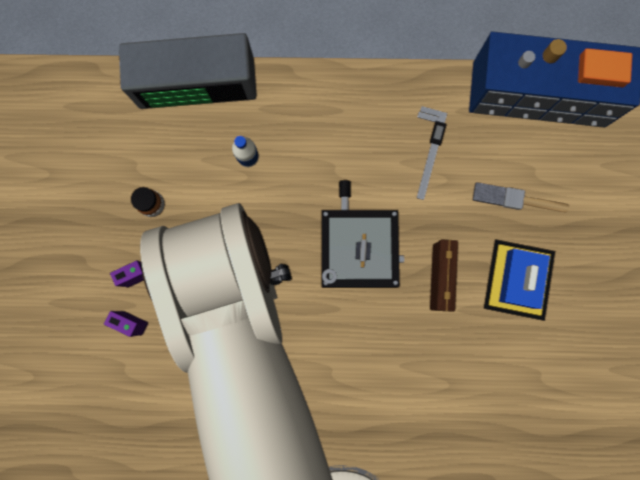

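The cover stands centred on the mat: (0.514,-0.368) against the mat's (0.5145,-0.367). The shaft lies at (0.564,-0.035) with yaw about -4. Joint 6 has reached its +180 limit, so I'll use the half-turn equivalent grasp at yaw 193.

```bash
cat >> h.py <<'E'
from scipy.spatial.transform import Rotation as Ro
def drot(goal):
    return np.round((Ro.from_euler("xyz",goal,degrees=True)*Ro.from_euler("xyz",bot.get_obs()["tcp_rot"],degrees=True).inv()).as_rotvec(),4)
E
python3 - <<'E'
from h import *
print(drot([180,0,93]))
E
```

```text
[-0.0316 -0.0488  1.3085]
```

Request:
play_rows([
  {"grip": 0,"linear": [0,0,1],"delta_rot": [-0.032,-0.049,1.308]},
  {"grip": 0,"linear": [-0.5,2,2],"delta_rot": [-0.032,-0.049,1.308]},
  {"grip": 0,"linear": [-1,4,2],"delta_rot": [-0.032,-0.049,1.308]},
  {"grip": 0,"linear": [-1.5,6,2],"delta_rot": [-0.032,-0.049,1.308]},
  {"grip": 0,"linear": [-2,8,2],"delta_rot": [-0.032,-0.049,1.308]},
  {"grip": 0,"linear": [-2.5,10,2],"delta_rot": [-0.032,-0.049,1.308]},
  {"grip": 0,"linear": [-3,12,2],"delta_rot": [-0.032,-0.049,1.308]},
  {"grip": 0,"linear": [-3.5,14,2],"delta_rot": [-0.032,-0.049,1.308]},
  {"grip": 0,"linear": [-4,15.4,2],"delta_rot": [-0.032,-0.049,1.308]},
  {"grip": 0,"linear": [-4,15.4,2],"delta_rot": [-0.032,-0.049,1.308]},
])

```text
time: 11.9
ee_pos: [0.4393, 0.327, 0.2141]
tcp_rot: [180.0, 0.0, 93.2]
wrist_force: [0.4, -0.9, 1.0]
opening: 0.0853
grasp_force: 0.0
```

Request:
play_rows([
  {"grip": 0,"linear": [0,0,0],"delta_rot": [0,0,1.3]},
  {"grip": 0,"linear": [0,0,0],"delta_rot": [0,0,1.3]},
  {"grip": 0,"linear": [0,0,0],"delta_rot": [0,0,1.3]},
  {"grip": 0,"linear": [0,0,0],"delta_rot": [0,0,1.3]},
  {"grip": 0,"linear": [0,0,0],"delta_rot": [0,0,1.3]},
  {"grip": 0,"linear": [0,0,0],"delta_rot": [0,0,1.3]},
  {"grip": 0,"linear": [0,0,0],"delta_rot": [0,0,1.3]},
  {"grip": 0,"linear": [0,0,0],"delta_rot": [0,0,1.3]},
  {"grip": 0,"linear": [0,0,0],"delta_rot": [0,0,1.3]},
  {"grip": 0,"linear": [0,0,0],"delta_rot": [0,0,1.3]},
])

```text
time: 12.9
ee_pos: [0.4401, 0.3251, 0.2144]
tcp_rot: [180.0, 0.0, 167.4]
wrist_force: [-0.9, -0.2, 0.0]
opening: 0.0852
grasp_force: 0.0
```

Run:
```python
from h import *
o=bot.get_obs(); print(o["ee_pos"],o["tcp_rot"],o["q"],drot([180,0,193]))
```

```text
[0.44011977 0.32513758 0.21438831] [1.79989430e+02 8.94622875e-03 1.67380120e+02] [3.64549740e+01 4.24272820e+00 7.41337393e+00 9.31567992e+01
 1.64483964e-04 4.90748533e+01] [-2.000e-04  2.000e-04  4.472e-01]
```

Request:
play_rows([
  {"grip": 70,"linear": [0,0,0],"delta_rot": [0,0,0.447]},
  {"grip": 70,"linear": [0,0,-1],"delta_rot": [0,0,0.447]},
  {"grip": 70,"linear": [0,0,-2.5],"delta_rot": [0,0,0.447]},
  {"grip": 70,"linear": [0,0,-5],"delta_rot": [0,0,0.447]},
  {"grip": 70,"linear": [0,0,-8],"delta_rot": [0,0,0.447]},
  {"grip": 70,"linear": [0,0,-10.5],"delta_rot": [0,0,0.447]},
  {"grip": 70,"linear": [0,0,-11],"delta_rot": [0,0,0.447]},
  {"grip": 70,"linear": [0,0,-11],"delta_rot": [0,0,0.447]},
])

```text
time: 13.7
ee_pos: [0.4396, 0.3255, 0.1041]
tcp_rot: [-180.0, -0.1, -167.1]
wrist_force: [0.4, 1.1, 0.5]
opening: 0.0621
grasp_force: 0.0
```

Run:
```python
from h import *
p=bot.camera("scene"); save(p,"sens.png",[370,130,490,270],4.2)
o=bot.get_obs(); print(o["ee_pos"],o["tcp_rot"],o["opening"])
```

```text
[0.44007385 0.32591271 0.10523971] [ 1.79969417e+02  3.86424333e-02 -1.67031376e+02] 0.06216653941866963
```

View pics/sens.png

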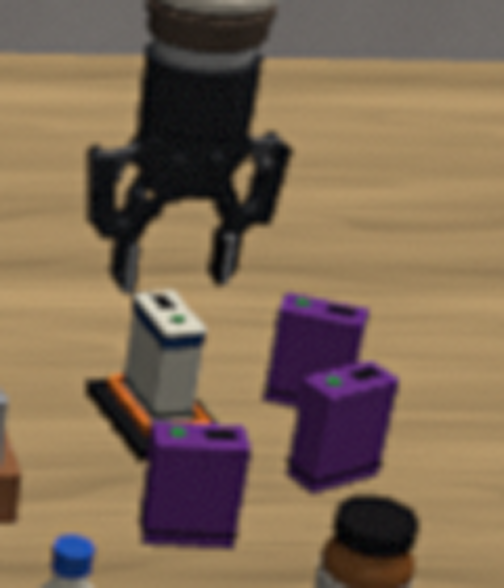

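The fingers (crop (125,265) and (225,260)) straddle the white sensor (170,330), and the purple ones stand clear. Next I descend and close.

Request:
play_rows([
  {"grip": 70,"linear": [0,0,-1.5],"delta_rot": [0,0,0]},
  {"grip": 70,"linear": [0,0,-3],"delta_rot": [0,0,0]},
  {"grip": 70,"linear": [0,0,-4.4],"delta_rot": [0,0,0]},
  {"grip": 70,"linear": [0,0,-5],"delta_rot": [0,0,0]},
  {"grip": 70,"linear": [0,0,-5],"delta_rot": [0,0,0]},
  {"grip": 120,"linear": [0,0,-5],"delta_rot": [0,0,0]},
  {"grip": 150,"linear": [0,0,-5],"delta_rot": [0,0,0]},
  {"grip": 180,"linear": [0,0,-5],"delta_rot": [0,0,0]},
  {"grip": 220,"linear": [0,0,-5],"delta_rot": [0,0,0]},
  {"grip": 220,"linear": [0,0,-5],"delta_rot": [0,0,0]},
], force=50)

```text
time: 14.75
ee_pos: [0.4401, 0.3264, 0.055]
tcp_rot: [179.9, 0.1, -166.9]
wrist_force: [0.1, 1.0, 4.7]
opening: 0.0292
grasp_force: 49.8
```

Request:
play_rows([
  {"grip": 255,"linear": [0,0,0],"delta_rot": [0,0,0]},
  {"grip": 255,"linear": [0,0,0],"delta_rot": [0,0,0]},
  {"grip": 255,"linear": [0,0,0],"delta_rot": [0,0,0]},
])

```text
time: 15.05
ee_pos: [0.4401, 0.3264, 0.055]
tcp_rot: [179.9, 0.1, -166.9]
wrist_force: [-0.1, -0.3, 5.3]
opening: 0.0294
grasp_force: 50.0
```

Request:
play_rows([
  {"grip": 255,"linear": [0,0,0.5],"delta_rot": [0,0,0]},
  {"grip": 255,"linear": [0,0,1.5],"delta_rot": [0,0,0]},
  {"grip": 255,"linear": [0,0,3.5],"delta_rot": [0,0,0]},
  {"grip": 255,"linear": [0,0,6],"delta_rot": [0,0,0]},
  {"grip": 255,"linear": [0,0,8.5],"delta_rot": [0,0,0]},
  {"grip": 255,"linear": [0,0,11],"delta_rot": [0,0,0]},
  {"grip": 255,"linear": [0,0,12.5],"delta_rot": [0,0,0]},
  {"grip": 255,"linear": [0,0,13],"delta_rot": [0,0,0]},
  {"grip": 255,"linear": [0,0,13],"delta_rot": [0,0,0]},
])

```text
time: 15.95
ee_pos: [0.4399, 0.3262, 0.1848]
tcp_rot: [180.0, 0.0, -166.9]
wrist_force: [0.4, -0.1, -2.8]
opening: 0.029
grasp_force: 49.5
```

Run:
```python
from h import *
o=bot.get_obs(); print(o["ee_pos"],o["tcp_rot"],o["opening"])
p=bot.camera("top"); W=cloud(p); z=W[...,2]; c=p["color"].astype(int); R,G,B=c[...,0],c[...,1],c[...,2]
ok=p["range_z"]>0
# shaft ridge: brass pixels and fit
a=within(ok&(z>.052)&(z<.08),[335,205,395,275])
q=W[a]; 
br=a&(R>B+40); print("brass",br.sum())
n,l,s,cc=cv2.connectedComponentsWithStats(br.astype(np.uint8)); 
for i in range(1,n):
    if s[i,4]>5: print(s[i],cc[i],world(p,cc[i][0],cc[i][1],.066))
d=bot.pinpoint(p,"shaft_top"); print([(x["pixel"],x["conf"],world(p,*x["pixel"],z=.069)) for x in d])
for i,t in [(0,"trace")]:
    for x in bot.trace(p,"shaft")[:1]:
        rect(p,W,x["pixels"]&ok&(z>.052),"trace shaft")
```

```text
[0.43985285 0.32617036 0.18481366] [ 1.79965783e+02  4.37091140e-02 -1.66887767e+02] 0.02895645065843869
brass 30
[363 234   3   5  15] [364. 236.] [[ 0.59247845 -0.03559923  0.066     ]]
[361 262   3   5  15] [362. 264.] [[ 0.53575633 -0.03210694  0.066     ]]
[([364.1, 248.0], 0.77, array([[ 0.56779033, -0.0358391 ,  0.069     ]]))]
trace shaft n 319 ctr [ 0.5642 -0.0345] size [0.0294 0.0654] yaw -3.8 z 0.0665 mean [ 0.5636 -0.0345]
```

Request:
play_rows([
  {"grip": 255,"linear": [0.5,-1.5,0.2],"delta_rot": [0,0,-0.02]},
  {"grip": 255,"linear": [1.5,-4.5,0.5],"delta_rot": [0,0,-0.05]},
  {"grip": 255,"linear": [2.7,-8,0.5],"delta_rot": [0,0,-0.08]},
  {"grip": 255,"linear": [4,-11.5,0.5],"delta_rot": [0,0,-0.11]},
  {"grip": 255,"linear": [5.2,-15,0.5],"delta_rot": [0,0,-0.14]},
  {"grip": 255,"linear": [6.4,-18.5,0.5],"delta_rot": [0,0,-0.17]},
  {"grip": 255,"linear": [7.6,-22,0.5],"delta_rot": [0,0,-0.2]},
  {"grip": 255,"linear": [8.8,-25.5,0.5],"delta_rot": [0,0,-0.23]},
  {"grip": 255,"linear": [10,-29,0.5],"delta_rot": [0,0,-0.26]},
  {"grip": 255,"linear": [11,-32,0.5],"delta_rot": [0,0,-0.28]},
])

```text
time: 17.1
ee_pos: [0.5496, 0.0034, 0.1888]
tcp_rot: [-180.0, -0.0, 176.9]
wrist_force: [0.1, 0.8, -2.4]
opening: 0.0296
grasp_force: 49.8
```

Request:
play_rows([
  {"grip": 255,"linear": [0.8,-2.3,0],"delta_rot": [0,0,-0.013]},
  {"grip": 255,"linear": [1.2,-3.6,0],"delta_rot": [0,0,-0.013]},
  {"grip": 255,"linear": [1.4,-4.1,0],"delta_rot": [0,0,-0.013]},
  {"grip": 255,"linear": [1.4,-4.1,0],"delta_rot": [0,0,-0.013]},
  {"grip": 255,"linear": [1.4,-4.1,-2],"delta_rot": [0,0,-0.013]},
  {"grip": 255,"linear": [1.4,-4.1,-3.5],"delta_rot": [0,0,-0.013]},
  {"grip": 255,"linear": [1.4,-4.1,-4],"delta_rot": [0,0,-0.013]},
  {"grip": 255,"linear": [1.4,-4.1,-4],"delta_rot": [0,0,-0.013]},
  {"grip": 255,"linear": [1.4,-4.1,-4],"delta_rot": [0,0,-0.013]},
])

```text
time: 18.0
ee_pos: [0.5638, -0.0346, 0.1499]
tcp_rot: [180.0, 0.0, 176.4]
wrist_force: [1.0, 0.0, -1.1]
opening: 0.0296
grasp_force: 49.9
```

Run:
```python
from h import *
o=bot.get_obs(); print(o["ee_pos"],o["tcp_rot"],o["opening"],o["q"])
p=bot.camera("scene"); save(p,"hov.png",[240,140,340,290],4)
W=cloud(p); z=W[...,2]; c=p["color"].astype(int); ok=p["range_z"]>0
for t in ("sensor","shaft"):
    for x in bot.trace(p,t)[:3]:
        print(t,x["box"],x["conf"])
        m=x["pixels"]&ok; q=W[m]; print(np.round(np.percentile(q,[2,50,98],axis=0),4).tolist())
p=bot.camera("top"); W=cloud(p); z=W[...,2]; ok=p["range_z"]>0
save(p,"hovt.png",[310,170,420,300],4.5)
for t in ("sensor",):
    for x in bot.trace(p,t)[:5]:
        print(t,x["box"],x["conf"])
```

```text
[ 0.56380154 -0.03457798  0.1498641 ] [1.79978432e+02 3.31019899e-02 1.76355998e+02] 0.029635809213841985 [-3.52040374e+00  6.08881716e+00  2.26636404e+00  8.61443984e+01
  2.14966211e-02  1.23598738e-01]
sensor [433.0, 200.0, 458.3, 225.4] 0.89
[[0.3936, 0.4124, 0.0034], [0.4175, 0.4345, 0.0581], [0.436, 0.4744, 0.081]]
sensor [403.4, 231.6, 430.5, 260.9] 0.75
[[0.5725, 0.2934, 0.0042], [0.5972, 0.3228, 0.0495], [0.6024, 0.3516, 0.0808]]
sensor [278.5, 186.7, 292.8, 224.9] 0.73
[[0.5378, -0.0504, 0.1097], [0.591, -0.0347, 0.158], [0.5965, -0.0199, 0.1876]]
shaft [276.3, 224.2, 288.5, 239.5] 0.69
[[0.5365, -0.0463, 0.0508], [0.5738, -0.0331, 0.0659], [0.5949, -0.0209, 0.071]]
shaft [141.2, 209.0, 186.2, 247.1] 0.69
[[0.4679, -0.4112, 0.0047], [0.5393, -0.3603, 0.0463], [0.5727, -0.3241, 0.0828]]
shaft [275.5, 187.3, 290.2, 226.6] 0.46
[[0.4144, -0.0502, 0.0021], [0.591, -0.0347, 0.1551], [0.5961, -0.0187, 0.1876]]
sensor [167.1, 227.1, 209.1, 248.1] 0.84
sensor [104.4, 309.6, 152.3, 334.4] 0.75
sensor [110.5, 262.8, 152.7, 285.8] 0.71
```

View pics/hov.png

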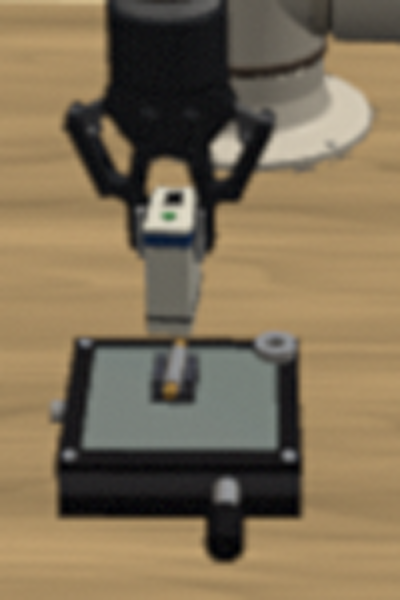

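The sensor hangs upright above the shaft. I'll measure both in the same camera to find the residual offset.

Run:
```python
from h import *
p=bot.camera("scene")
W=cloud(p); z=W[...,2]; c=p["color"].astype(int); R,G,B=c[...,0],c[...,1],c[...,2]; ok=p["range_z"]>0
rect(p,W,within(ok&(z>.182)&(z<.194)&(G>100),[265,175,305,230]),"top")
f=within(ok&(z>.112)&(z<.18)&(W[...,0]>.585)&(W[...,0]<.61),[265,175,305,235])
q=W[f]; A=np.c_[q[:,1:],np.ones(len(q))]; s=np.linalg.lstsq(A,q[:,0],rcond=None)[0]
print("front face n",f.sum(),"x=%.3fy+%.3fz"%(s[0],s[1]),"x mid",np.median(q[:,0]),"y range",np.percentile(q[:,1],[1,50,99]),"zmin")
u=within(ok&(W[...,0]>.58)&(abs(W[...,1]+.0347)<.008)&(z>.08)&(z<.2),[265,175,305,235]); print("z lo/hi",np.percentile(z[u],[0,1,99]))
a=within(ok&(z>.052)&(z<.075)&(W[...,0]>.5)&(W[...,0]<.62),[265,215,305,250]); h=a&(z>.064)
rect(p,W,h,"shaft")
br=a&(R>B+40); n,l,st,cc=cv2.connectedComponentsWithStats(br.astype(np.uint8))
for i in range(1,n): print(st[i],W[l==i].mean(0),W[l==i].max(0),W[l==i].min(0))
t=W[h]; print("ridge z",np.percentile(t[:,2],[50,90,98]),"glass z",np.median(z[within(ok&(z>.04)&(z<.05),[270,228,305,255])]))
k=np.polyfit(t[:,0],t[:,1],1); print("yaw",np.degrees(np.arctan(k[0])),"y at .564",np.polyval(k,.564))
```

```text
top n 120 ctr [ 0.5654 -0.035 ] size [0.0309 0.0617] yaw 0.9 z 0.1857 mean [ 0.5688 -0.0353]
front face n 283 x=0.044y+0.001z x mid 0.5921574854229514 y range [-0.05075013 -0.03530229 -0.02143626] zmin
z lo/hi [0.10775828 0.10814905 0.18745605]
shaft n 96 ctr [ 0.5641 -0.0349] size [0.027  0.0698] yaw 2.7 z 0.0672 mean [ 0.5652 -0.0347]
[284 225   2   2   3] [ 0.53219128 -0.03203651  0.06657852] [ 0.53333912 -0.03112132  0.06829035] [ 0.53052231 -0.03378307  0.06476982]
[281 236   3   4  10] [ 0.59224681 -0.03597259  0.06549314] [ 0.5989517  -0.03318885  0.06807406] [ 0.58656241 -0.03867274  0.06199868]
ridge z [0.06722845 0.06926615 0.07018599] glass z 0.04606297374704549
yaw -0.9059834986508559 y at .564 -0.03467464141294555
```

Request:
play_rows([
  {"grip": 255,"linear": [0.1,0,-0.5],"delta_rot": [0,0,0]},
  {"grip": 255,"linear": [0.1,0,-1],"delta_rot": [0,0,0]},
  {"grip": 255,"linear": [0.1,0,-1.5],"delta_rot": [0,0,0]},
  {"grip": 255,"linear": [0.1,0,-2],"delta_rot": [0,0,0]},
  {"grip": 255,"linear": [0.1,0,-2.4],"delta_rot": [0,0,0]},
  {"grip": 255,"linear": [0.1,0,-2.7],"delta_rot": [0,0,0]},
  {"grip": 255,"linear": [0.1,0,-2.75],"delta_rot": [0,0,0]},
  {"grip": 255,"linear": [0.1,0,-2.75],"delta_rot": [0,0,0]},
  {"grip": 255,"linear": [0.1,0,-2.75],"delta_rot": [0,0,0]},
  {"grip": 255,"linear": [0.1,0,-2.75],"delta_rot": [0,0,0]},
])

```text
time: 19.3
ee_pos: [0.5648, -0.035, 0.1221]
tcp_rot: [180.0, 0.0, 176.3]
wrist_force: [0.2, 0.0, -1.7]
opening: 0.0295
grasp_force: 49.9
```

Run:
```python
from h import *
o=bot.get_obs(); print(o["ee_pos"],o["tcp_rot"],o["opening"],o["wrist_force"],o["grasp_force"])
p=bot.camera("scene"); save(p,"fin.png",[225,150,335,290],4.2)
W=cloud(p); z=W[...,2]; ok=p["range_z"]>0
f=within(ok&(z>.09)&(z<.15)&(W[...,0]>.58)&(W[...,0]<.61),[265,175,305,245])
q=W[f]; print("front x",np.median(q[:,0]),"y",np.percentile(q[:,1],[1,50,99]))
u=within(ok&(W[...,0]>.583)&(W[...,0]<.602)&(abs(W[...,1]+.0355)<.01)&(z>.072)&(z<.2),[265,175,305,245]); print("z lo/hi",np.percentile(z[u],[0,2,99]))
p=bot.camera("top"); W=cloud(p); z=W[...,2]; ok=p["range_z"]>0
rect(p,W,within(ok&(z>.08)&(z<.1),[420,230,470,320]),"case")
rect(p,W,within(ok&(z>.036)&(z<.1),[235,235,275,320]),"rack")
```

```text
[ 0.56484698 -0.03495665  0.1220851 ] [1.79980231e+02 3.06888798e-02 1.76322991e+02] 0.02951189837661725 [ 0.17260292  0.01202846 -1.73689966] 49.922634959220886
front x 0.5926930730102354 y [-0.05114287 -0.03523732 -0.01855734]
z lo/hi [0.08080676 0.08326695 0.15941758]
case n 1354 ctr [ 0.5165 -0.1989] size [0.0373 0.1407] yaw -3.1 z 0.0899 mean [ 0.5156 -0.198 ]
rack n 1167 ctr [0.5064 0.1909] size [0.0364 0.1394] yaw 4.2 z 0.0408 mean [0.5058 0.1897]
```

View pics/fin.png

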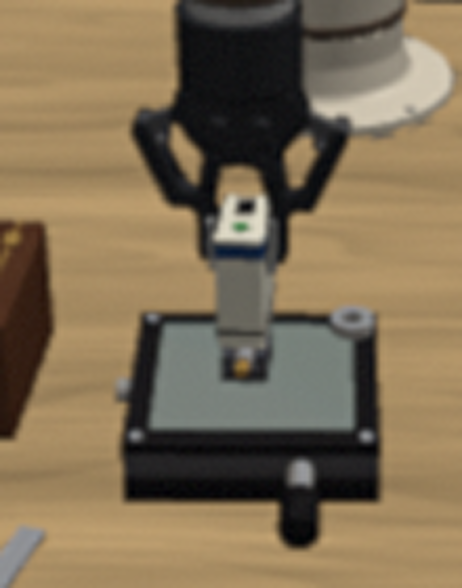

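The sensor hovers upright over the shaft, about 10-11 mm above it, and the rack and case haven't moved. I'll hand the job in.

```bash
python3 -c "
from workcell import bot
print(bot.job_done())"
```

```text
the job is handed in; nothing more can be done
None
```

The job is handed in at about 19 s: the cover stands upright in the middle of the mat, and the gripper holds the white sensor upright over the shaft, by measurement about 10–11 mm above it and centred to about 1–2 mm; the result of the judging was not shown.

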